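# Latch and vent the bean canister

### The job

Two like steel bean canisters stand under the cup shelf and one of them still has the clasp on its front standing open. Swing that clasp down and in until it lies fully home over its staple; then press the black vent plunger on the same canister's lid all the way down to its stop, keep it down for about half a second and let it come back up. Leave the other canister alone, and do not disturb the milk jug, the cup or the tamper.

Things in the scene. Friction and masses are not known exactly. Their poses are not given: they have to be found in the camera images.
- canister: The canister with the open clasp: fixed square steel box 110 x 110 mm, 132 mm high to the top of its shut lid. Origin: centre of its underside on the counter; z up; its -x face is the front (towards the robot, turned by its yaw) and carries the clasp; the plunger stands on the lid's centre. Rubber feet hold it: it does not move.
- clasp_hinge (a point): Centre of the clasp's hinge line, 4 mm in front of the canister's front face, 127 mm above the counter; the hinge line runs along the canister's y axis.
- clasp (a joint): Open clasp's angle (rad): 0 = hanging down on the front, staple through its slot (home); 1.57 = straight out to the front; up to 2.5 = pointing up. Stiff hinge, stays where left. Steel strip 30 mm wide, 3 thick, 64 long, slot 14 x 18 mm from 19 mm on; the last 20 mm are a tab flared outward 11 mm. Staple: 28 mm below the hinge, 5 mm proud of the closed clasp.
- clasp_tab (a point): Middle of the flared thumb tab, on its outer side (the side to push to close it), 54 mm along the clasp from the hinge; when closed it is 73 mm above the counter and 11 mm in front of the canister's face.
- plunger (a joint): Travel of this canister's vent plunger (m): 0 = up, 0.010 = pressed to its stop. Spring return; about 8 N at the stop.
- plunger_top (a point): Centre of the top of the plunger's round black head (22 mm across), 158 mm above the counter when up, 112 mm below the shelf's underside, 12 to 18 mm behind the shelf's front edge: reachable only with the tool leaning back towards the robot, some 30 to 40 degrees, in under that edge.
- shelf: Fixed plywood cup shelf over both canisters: board 64 (x) x 400 (y) x 14 mm, underside 270 mm above the counter, on a post 24 x 14 mm at each end, 190 mm either side of the middle. Cups and saucers up to 50 mm high stand on it. Origin: on the counter under the middle of the board; -x is its front edge.
- other_canister: The like canister beside it, same size and frame, its clasp already closed; to be left alone.
- other_clasp (a joint): Clasp angle of the other canister (rad), 0 = closed.
- other_plunger (a joint): Plunger travel of the other canister (m), 0 = up.
- milk_jug: Loose open steel milk jug, 72 mm across, 100 mm high, wire handle on its +x side. Origin: centre of its underside. Bystander.
- cup: Loose white cup with a handle on its +y side, 80 mm across, 60 mm high. Origin: centre of its underside. Bystander.
- tamper: Loose dark steel coffee tamper standing on its foot, 56 mm across, 82 mm high. Origin: centre of its underside. Bystander.
There are look-alikes about, which are no part of the job. What is shaped like the canister but orange is not meant.

How it is judged (in metres and radians):
On the way, in this order (a step that is already met when the one before it is completed fails the run):
1. the open clasp is swung fully home over its staple (within 0.07 rad) (value of joint clasp below 0.07 rad), for 0.2 s.
2. with the clasp home, the plunger is pressed to its stop (at least 9 of its 10 mm) and kept there 0.2 s (value of joint plunger above 0.009 m and value of joint clasp below 0.07 rad), for 0.2 s.
At the end, for the whole second after the job is handed in: The clasp lies home (within 0.07 rad of closed) and the plunger is back up (within 1.5 mm); the other canister's clasp is closed (within 0.07 rad) and its plunger up (within 1.5 mm) (value of joint each of clasp, other_clasp below 0.07 rad and value of joint each of plunger, other_plunger below 0.0015 m); the robot touches nothing.
It fails at once if the other canister's plunger is pressed (over 4 mm) or its clasp lifted (over 0.2 rad) (value of joint other_plunger above 0.004 m or value of joint other_clasp above 0.2 rad).
It fails at once if the milk jug is pushed more than 30 mm or tipped over 0.35 rad (distance of milk_jug from where it was at the start of the episode above 0.03 m or angle between milk_jug's own z axis and vertical above 0.35 rad).
It fails at once if the cup is pushed more than 30 mm or tipped over 0.35 rad (distance of cup from where it was at the start of the episode above 0.03 m or angle between cup's own z axis and vertical above 0.35 rad).
It fails at once if the tamper is pushed more than 30 mm or tipped over 0.35 rad (distance of tamper from where it was at the start of the episode above 0.03 m or angle between tamper's own z axis and vertical above 0.35 rad).
It also fails if it takes over 54 s, if anything falls off the work surface, if the arm or the gripper's body presses on something with over 40 N, if the wrist force passes 120 N, or if a joint passes its speed limit or range.

### The arm

A 6-joint arm with a two-finger parallel gripper is mounted at the origin on the work surface. World frame = base frame: x ahead of the robot, y to its left, z up, the work surface at z = 0. Lengths are in m, angles in degrees, forces in N, time in s.
With the tool pointing down it reaches from about 0.35 to 0.875 m from the base axis. Payload 4.2 kg.
Tool frame: the origin (TCP) lies at the very end of the fingers, on their centre line; the grasp point (between the pads) lies 19 mm behind it; z points along the fingers, y is the line along which they close (so a half turn about z gives the same grasp; the last joint's range is limited). The gripper opens to 87 mm and grips with 3 to 60 N. Pads are 19 mm wide; open, the fingers measure 117 mm over their backs; the gripper's body (75 mm by 190 mm) begins 51 mm behind the grasp point.
Start: joints at [83.514, 22.042, 0.453, 0, -68.411, -14.817], TCP at [0.227, 0.582, 0.223] pointing down, gripper open.
Joint ranges: [-179.83, 179.83], [-69.29, 118.12], [-61.27, 80.66], [-181.25, 117.63], [-171.15, -9.14], [-177.46, 177.46]. Speed limits (degrees/s): [159.86, 159.86, 180, 180, 180, 180].

### API

Orientations are given as a 3x3 rotation matrix whose columns are the frame's x, y, z axes.
In Python, from station import r gives the robot as it stands.
- The arm moves only by the tool jog_arm, never from a script. Its argument "plan" is text: rows parted by semicolons, each of 7 numbers parted by spaces: the shift along the tool's x, y, z normalised to -1 to 1, where 1 is 0.025 m, then the turn, a rotation vector about the tool's x, y, z normalised to -1 to 1, where 1 is 8 degrees, then the closure, from -1 (fully open) to 1 (shut). A call has exactly 10 rows; each row shifts and turns the commanded pose from where the row before left it, along the tool's axes as they then stand; what a row does not reach is not made up. A row lasts 1/10 s, in which the tool goes at most 50 mm and 8.59 degrees, less where a joint would pass 70% of its speed; a pose out of reach is approached as far as the arm can. A call with a number of a shift or a turn outside -1 to 1 is refused whole. A call with a gripper value outside its range is refused whole. The fingers move at their own pace and stop on an object; the grip force is fixed at half the most. Time passes only in rows, so rows that do not move let the fingers close, or fill a call up. It gives the time, the measured TCP pose, the force, the opening and the grip force at its end, in the units of the state.
- r.sense(): the state, without advancing time (a new reading comes with each control period).
- r.capture(name): name is "scene" or "top" or "wrist"; returns (picture, depth): 480x640x3 uint8, red, green, blue; 480x640 float32, m along the optical axis (not along the pixel's ray), 0 where there is no reading.
- r.get_calibration(name): a dict with "mtx" (3x3 intrinsics, pixels), "distortion" ([k1, k2, p1, p2, k3] as OpenCV has them; the pictures are not rectified), "extrinsics" (4x4, takes a point from camera to world coordinates). Camera axes: x right, y up, looking along -z (the intrinsics and any distortion apply to the point x, -y, -z); pixel columns grow to the right and rows downward; lengths in m; the calibration is good to about 2 mm. A picture is of the moment at which its call begins: read the wrist's pose just before it. get_calibration takes no time and is no camera call; for the wrist camera it gives the pose at the moment of the call.
- r.finish_job(): hands the job in; it is judged then, once.
The state is a dict: "time_s": time; "joints": joint angles; "joint_velocities": joint speeds; "effort": joint torques, N m; "tcp_pos": TCP position; "ee_rot": TCP orientation; "wrist_force": force on the tool from outside, world axes, zero at the start; "moment": the same for the moment, N m; "gripper_width": opening from 0.0 (shut) to 1.0 (fully open); "gripper_force": force on a finger pad.
Only numpy, scipy, OpenCV 4.12 (cv2) and the standard library are available. Lean on these libraries where they do the work, as an engineer would, in place of code of your own. Each camera call takes 0.05 s, during which the arm holds its last target. There are 200 camera calls.

## Working session

There is one attempt and no reset: what is moved stays moved. The work goes in short steps, Python scripts to look and compute and a tool call to move; the robot and the scene stay as the last step left them, time stands still between calls to the robot, and variables do not carry over. Pictures are saved under pics/ and viewed, at most 10 in all, crops included, and the job is handed in when it is done.

Besides the shell and the picture viewer there is one more tool, called after "Emit:" by a JSON object that holds its "method" and its "body". jog_arm: Moves the arm, as the interface text tells. Scaled input: -1 to 1 covers 0.025 m each way for a shift and 8 degrees each way for a turn. Its arguments: {"type":"object","properties":{"plan":{"type":"string"}},"required":["plan"]}

```bash
mkdir -p pics; ls
cat > h.py <<'E'
import numpy as np, cv2
from station import r
def grab(n):
    c=r.get_calibration(n); p,d=r.capture(n)
    np.savez(f'pics/{n}.npz',p=p,d=d,m=np.array(c['mtx']),k=np.array(c['distortion'],float),E=np.array(c['extrinsics']))
    return p
def load(n): return np.load(f'pics/{n}.npz')
def pt(f,u,v,d=None,z=None):
    m,k,E=f['m'],f['k'],f['E']
    a=cv2.undistortPoints(np.array([[[u,v]]],float),m,k)[0,0]
    ray=np.array([a[0],-a[1],-1])
    if z is not None:
        w=E[:3,:3]@ray; s=(z-E[2,3])/w[2]; return E[:3,3]+s*w
    if d is None: d=f['d'][int(round(v)),int(round(u))]
    return E[:3,:3]@(ray*d)+E[:3,3]
def cloud(f):
    H,W=f['d'].shape; u,v=np.meshgrid(np.arange(W),np.arange(H))
    a=cv2.undistortPoints(np.stack([u,v],-1).reshape(-1,1,2).astype(float),f['m'],f['k']).reshape(H,W,2)
    d=f['d']; P=np.stack([a[...,0]*d,-a[...,1]*d,-d],-1)
    return P@f['E'][:3,:3].T+f['E'][:3,3]
E
python3 - <<'E'
from h import *
for n in('scene','top','wrist'):
    p=grab(n); cv2.imwrite(f'pics/{n}.png',p[...,::-1])
    E=load(n)['E'];print(n,E.round(3).tolist(),load(n)['m'][0,0])
print(r.sense())
a=np.hstack([cv2.resize(load(n)['p'],(400,300)) for n in('top','wrist')])
cv2.imwrite('pics/tw.png',a[...,::-1])
E
```

```text
pics
scene [[-0.999, -0.047, 0.019, 0.618], [0.051, -0.955, 0.293, 0.327], [0.004, 0.294, 0.956, 0.975], [0.0, 0.0, 0.0, 1.0]] 451.6817777465222
top [[-0.025, 0.983, -0.184, 0.384], [-0.999, -0.028, -0.016, 0.038], [-0.021, 0.184, 0.983, 1.282], [0.0, 0.0, 0.0, 1.0]] 611.9721292482917
wrist [[-0.363, 0.896, 0.257, 0.297], [-0.932, -0.35, -0.097, 0.555], [0.003, -0.275, 0.961, 0.385], [0.0, 0.0, 0.0, 1.0]] 363.5833592305956
{'time_s': 0.15, 'joints': array([ 8.35130851e+01,  2.20803918e+01,  3.98173720e-01, -1.84994017e-02,
       -6.84119654e+01, -1.48155460e+01]), 'joint_velocities': array([ 0.0221674 , -0.105221  ,  0.28013613,  0.1632328 , -0.02817231,
       -0.02181869]), 'effort': array([-4.62702064e-04, -3.91054344e+01,  1.87587565e+01,  4.22236249e+00,
        1.24143530e-02, -1.40534285e-04]), 'tcp_pos': array([0.22689872, 0.5818748 , 0.22172166]), 'ee_rot': array([[ 9.31632402e-01, -3.63401751e-01, -4.84014380e-04],
       [-3.63402050e-01, -9.31631039e-01, -1.59935079e-03],
       [ 1.30284058e-04,  1.66589883e-03, -9.99998604e-01]]), 'wrist_force': array([ 0.8063989 , -0.58680042,  0.56695759]), 'moment': array([ 0.01316901, -0.0042804 ,  0.02507905]), 'gripper_force': 0.0, 'gripper_width': 1.0010085883455053}
```

View pics/scene.png

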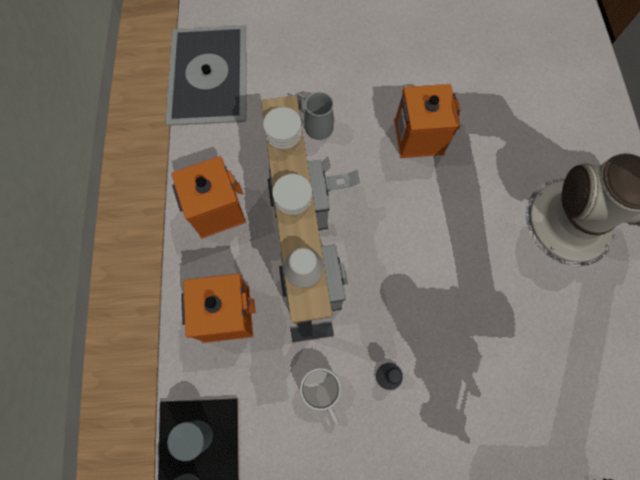

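View pics/tw.png

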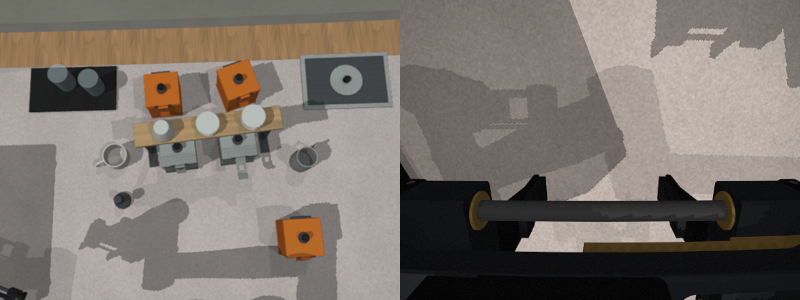

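The scene camera shows canister shapes at these pixels:
- Orange decoys at (430,120), (208,197) and (217,308).
- A steel canister at (318,190) with its clasp standing out at (343,181). This is the target.
- A steel canister at (333,275) with its clasp closed. This one is left alone.

The jug is at (318,115), the cup at (320,388) and the tamper at (389,375). Next I check the choice in a close crop.

Run:
```python
from h import *
t=load('top')['p'][170:290,200:520]; s=load('scene')['p'][80:320,250:410]
a=cv2.resize(t,None,fx=2.5,fy=2.5,interpolation=cv2.INTER_CUBIC)   # 800x300
cv2.imwrite('pics/c1.png',a[...,::-1])
b=cv2.resize(np.rot90(s),None,fx=2.5*4/3,fy=2.5*4/3*.56,interpolation=cv2.INTER_CUBIC)
s=load('scene')['p'][140:240,270:390]; s=cv2.resize(s,(600,500),interpolation=cv2.INTER_CUBIC)
cv2.imwrite('pics/c2.png',s[...,::-1])
```

```text
(no output)
```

View pics/c1.png

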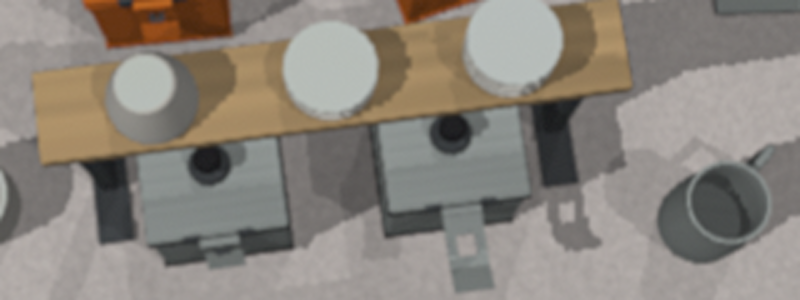

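View pics/c2.png

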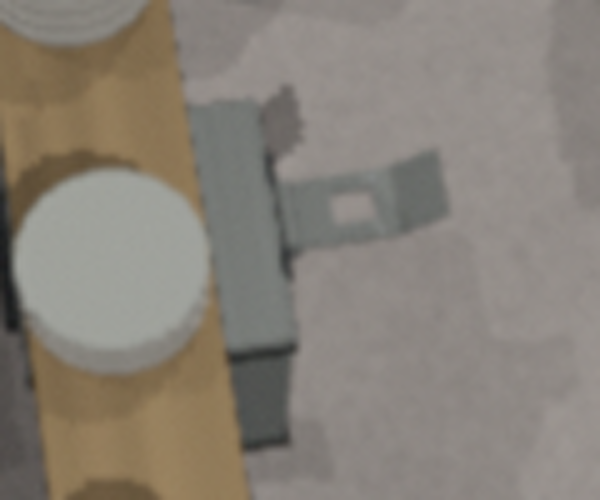

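The crop confirms it. In the top picture the target's plunger head is at (381,221), its lid front corners are at (355,255) and (412,248), and the open clasp runs from about (385,254) to (389,285). The closed clasp is on the left canister.

Run:
```python
from h import *
t,s=load('top'),load('scene')
def tri(a,b):
    A=[];y=[]
    for f,(u,v) in((t,a),(s,b)):
        p=pt(f,u,v,d=1.);o=f['E'][:3,3];d=p-o;d/=np.linalg.norm(d);M=np.eye(3)-np.outer(d,d);A.append(M);y.append(M@o)
    x=np.linalg.lstsq(np.vstack(A),np.hstack(y),rcond=None)[0]
    return x.round(4)
T=lambda u,v:(200+u/2.5,170+v/2.5); S=lambda u,v:(270+u/5,140+v/5)
print('cornerR',tri(T(530,195),S(262,103)),pt(t,*T(530,195),z=.132),pt(s,*S(262,103),z=.132))
print('cornerL',tri(T(388,212),S(297,347)),pt(t,*T(388,212),z=.132),pt(s,*S(297,347),z=.132))
print('tabR',tri(T(494,288),S(434,150)),'tabL',tri(T(456,292),S(448,213)))
print('hingeR',tri(T(482,203),S(280,185)),'hingeL',tri(T(443,207),S(290,248)))
print('plunger',pt(t,*T(452,128),z=.158),pt(t,*T(452,128)))
C=cloud(t); P=C[170:290,200:520].reshape(-1,3)
for lo,hi in((.127,.138),(.15,.165)):
    for y0,y1 in((-.2,.03),(.03,.3)):
        m=(P[:,2]>lo)&(P[:,2]<hi)&(P[:,0]>.45)&(P[:,1]>y0)&(P[:,1]<y1);q=P[m]
        if len(q): print(lo,y0,len(q),q.mean(0).round(3),q.min(0).round(3),q.max(0).round(3), cv2.minAreaRect(q[:,:2].astype(np.float32)))
# lid front-edge & clasp details
Cs=cloud(s)
for n,u,v in(('board front',60,150),('clasp mid',300,215),('tab',420,190),('lid',230,200)):
    a=S(u,v);print(n,Cs[int(a[1]),int(a[0])].round(4))
for n,u,v in(('board FL',42,160),('board FR',630,86),('board BR',612,0),('BL',32,75)): print(n,pt(t,*T(u,v),z=.284).round(3))
for n,a,z in(('jug rim c',T(729,203),.1),): print(n,pt(t,*a,z=z).round(3))
d=r.sense();print(d['time_s'])
```

```text
cornerR [ 0.5831 -0.1138  0.1315] [ 0.58521243 -0.11498847  0.132     ] [ 0.58106374 -0.11211996  0.132     ]
cornerL [ 0.5743 -0.0059  0.1273] [ 0.57516042 -0.00669211  0.132     ] [ 0.57299327 -0.00291676  0.132     ]
tabR [ 0.5132 -0.0829  0.1417] tabL [ 0.5104 -0.0541  0.1434]
hingeR [ 0.578  -0.0771  0.1298] hingeL [ 0.5755 -0.0472  0.1329]
plunger [ 0.63337148 -0.05589406  0.158     ] [ 0.63333529 -0.05588049  0.15816311]
0.127 -0.2 2248 [ 0.602 -0.06   0.132] [ 0.512 -0.154  0.127] [ 0.659 -0.001  0.138] ((0.5833176374435425, -0.08345407992601395), (0.13767553865909576, 0.153479665517807), 5.263397216796875)
0.127 0.03 2024 [0.598 0.129 0.132] [0.552 0.07  0.127] [0.751 0.229 0.138] ((0.6467565894126892, 0.1658402681350708), (0.238260880112648, 0.13206863403320312), 36.2900276184082)
0.15 -0.2 101 [ 0.634 -0.057  0.157] [ 0.624 -0.066  0.151] [ 0.644 -0.047  0.163] ((0.6342669725418091, -0.05639460310339928), (0.018971530720591545, 0.020024005323648453), 86.39415740966797)
0.15 0.03 103 [0.615 0.129 0.157] [0.605 0.119 0.15 ] [0.624 0.14  0.163] ((0.6147953271865845, 0.1292271763086319), (0.020920170471072197, 0.019103234633803368), 87.6397933959961)
board front [ 0.6568 -0.019   0.2832]
clasp mid [ 0.5682 -0.0615  0.1299]
tab [ 0.5192 -0.0668  0.1375]
lid [ 0.5966 -0.0683  0.1328]
board FL [0.592 0.229 0.284]
board FR [ 0.631 -0.165  0.284]
board BR [ 0.691 -0.157  0.284]
BL [0.65  0.236 0.284]
jug rim c [ 0.58  -0.273  0.1  ]
0.15
```

Emit:
{"method": "jog_arm", "body": {"plan": "0.6 0.71 -0.05 0 0 0 1;0.6 0.71 -0.05 0 0 0 1;0.6 0.71 -0.05 0 0 0 1;0.6 0.71 -0.05 0 0 0 1;0.6 0.71 -0.05 0 0 0 1;0.6 0.71 -0.05 0 0 0 1;0.6 0.71 -0.05 0 0 0 1;0.6 0.71 -0.05 0 0 0 1;0.6 0.71 -0.05 0 0 0 1;0.6 0.71 -0.05 0 0 0 1"}}

```text
time_s: 1.15
tcp_pos: [0.3026, 0.3609, 0.2351]
ee_rot: [[0.932, -0.363, -0.0], [-0.363, -0.932, -0.0], [-0.0, 0.0, -1.0]]
wrist_force: [0.2, -0.6, 0.2]
gripper_width: 0.172
gripper_force: 0.0
```

Run:
```python
from h import *
for n in('top','scene'):
    f=load(n);C=cloud(f).reshape(-1,3);p=f['p'].reshape(-1,3).astype(int)
    m=(p[:,0]>p[:,2]+60)&(p[:,0]>1.6*p[:,1])&(C[:,0]<.5)&(C[:,2]>.02)&(C[:,2]<.2)
    print(n,m.sum(),np.percentile(C[m],[1,50,99],axis=0).round(3).tolist())
    m=(C[:,2]>.06)&(C[:,2]<.2)&(C[:,0]>.3)&(C[:,0]<.54)&(abs(C[:,1])<.35)
    import collections
    c=collections.Counter(map(tuple,(C[m][:,:2]/.04).round().astype(int)));print({(round(a*.04,2),round(b*.04,2)):k for (a,b),k in sorted(c.items()) if k>8})
```

```text
top 4067 [[0.278, -0.288, 0.029], [0.336, -0.225, 0.131], [0.392, -0.179, 0.136]]
{(np.float64(0.32), np.float64(-0.28)): 394, (np.float64(0.32), np.float64(-0.24)): 493, (np.float64(0.32), np.float64(-0.2)): 626, (np.float64(0.36), np.float64(-0.28)): 365, (np.float64(0.36), np.float64(-0.24)): 504, (np.float64(0.36), np.float64(-0.2)): 570, (np.float64(0.36), np.float64(-0.16)): 72, (np.float64(0.4), np.float64(-0.28)): 130, (np.float64(0.4), np.float64(-0.24)): 251, (np.float64(0.4), np.float64(-0.2)): 195, (np.float64(0.4), np.float64(-0.16)): 32, (np.float64(0.44), np.float64(0.32)): 60, (np.float64(0.48), np.float64(0.32)): 164, (np.float64(0.52), np.float64(-0.08)): 165, (np.float64(0.52), np.float64(-0.04)): 57}
scene 3028 [[0.282, -0.285, 0.023], [0.34, -0.2, 0.132], [0.39, -0.178, 0.136]]
{(np.float64(0.32), np.float64(-0.28)): 200, (np.float64(0.32), np.float64(-0.24)): 245, (np.float64(0.32), np.float64(-0.2)): 550, (np.float64(0.32), np.float64(-0.16)): 16, (np.float64(0.36), np.float64(-0.28)): 190, (np.float64(0.36), np.float64(-0.24)): 314, (np.float64(0.36), np.float64(-0.2)): 473, (np.float64(0.36), np.float64(-0.16)): 105, (np.float64(0.4), np.float64(-0.28)): 115, (np.float64(0.4), np.float64(-0.24)): 221, (np.float64(0.4), np.float64(-0.2)): 263, (np.float64(0.4), np.float64(-0.16)): 29, (np.float64(0.44), np.float64(0.32)): 48, (np.float64(0.48), np.float64(0.32)): 174, (np.float64(0.52), np.float64(-0.08)): 145, (np.float64(0.52), np.float64(-0.04)): 69}
```

Emit:
{"method": "jog_arm", "body": {"plan": "0.6 0.71 -0.05 0 0 0 1;0.6 0.71 -0.05 0 0 0 1;0.6 0.71 -0.05 0 0 0 1;0.6 0.71 -0.05 0 0 0 1;0.6 0.71 -0.05 0 0 0 1;0.6 0.71 -0.05 0 0 0 1;0.6 0.71 -0.05 0 0 0 1;0.6 0.71 -0.05 0 0 0 1;0.6 0.71 -0.05 0 0 0 1;0.6 0.71 -0.05 0 0 0 1"}}

```text
time_s: 2.15
tcp_pos: [0.3776, 0.141, 0.2476]
ee_rot: [[0.932, -0.363, 0.0], [-0.363, -0.932, 0.0], [0.0, -0.0, -1.0]]
wrist_force: [0.1, 0.2, -0.5]
gripper_width: 0.007
gripper_force: 0.0
```

Emit:
{"method": "jog_arm", "body": {"plan": "0.6 0.71 -0.05 0 0 0 1;0.6 0.71 -0.05 0 0 0 1;0.6 0.71 -0.05 0 0 0 1;0.6 0.71 -0.05 0 0 0 1;0.6 0.71 -0.05 0 0 0 1;0.6 0.71 -0.05 0 0 0 1;0.6 0.71 -0.05 0 0 0 1;0.6 0.71 -0.05 0 0 0 1;0.6 0.71 -0.05 0 0 0 1;0.6 0.71 -0.05 0 0 0 1"}}

```text
time_s: 3.15
tcp_pos: [0.4525, -0.0788, 0.2601]
ee_rot: [[0.932, -0.364, -0.0], [-0.364, -0.932, 0.0], [-0.0, -0.0, -1.0]]
wrist_force: [-0.1, 1.2, -0.0]
gripper_width: 0.003
gripper_force: 0.0
```

Emit:
{"method": "jog_arm", "body": {"plan": "0 0 0 0 0 0.96 1;0 0 0 0 0 0.96 1;0 0 0 0 0 0.96 1;0 0 0 0 0 0.96 1;0 0 0 0 0 0.96 1;0 0 0 0 0 0.96 1;0 0 0 0 0 0.96 1;0 0 0 0 0 0.96 1;0 0 0 0 0 0.96 1;0 0 0 0 0 0.96 1"}}

```text
time_s: 4.15
tcp_pos: [0.4523, -0.0778, 0.26]
ee_rot: [[-0.147, -0.989, -0.0], [-0.989, 0.147, 0.0], [-0.0, 0.0, -1.0]]
wrist_force: [-0.2, -0.9, 1.2]
gripper_width: 0.006
gripper_force: 0.0
```

Emit:
{"method": "jog_arm", "body": {"plan": "0 0 0 0 0 0.96 1;0 0 0 0 0 0.96 1;0 0 0 0 0 0.96 1;0 0 0 0 0 0.96 1;0 0 0 0 0 0.96 1;0 0 0 0 0 0.96 1;0 0 0 0 0 0.96 1;0 0 0 0 0 0.96 1;0 0 0 0 0 0.96 1;0 0 0 0 0 0.96 1"}}

```text
time_s: 5.15
tcp_pos: [0.4523, -0.0778, 0.26]
ee_rot: [[-0.997, -0.083, -0.0], [-0.083, 0.997, 0.0], [0.0, 0.0, -1.0]]
wrist_force: [1.0, -0.1, -0.0]
gripper_width: 0.006
gripper_force: 0.0
```

Emit:
{"method": "jog_arm", "body": {"plan": "0 0 0 0 -0.62 0 1;0 0 0 0 -0.62 0 1;0 0 0 0 -0.62 0 1;0 0 0 0 -0.62 0 1;0 0 0 0 -0.62 0 1;0 0 0 0 -0.62 0 1;0 0 0 0 -0.62 0 1;0 0 0 0 -0.62 0 1;0 0 0 0 0 0 1;0 0 0 0 0 0 1"}}

```text
time_s: 6.15
tcp_pos: [0.4527, -0.078, 0.2606]
ee_rot: [[-0.767, -0.088, 0.636], [-0.068, 0.996, 0.056], [-0.638, -0.001, -0.77]]
wrist_force: [1.1, -0.3, 0.6]
gripper_width: 0.005
gripper_force: 0.0
```

Run:
```python
from h import *
p=grab('wrist');cv2.imwrite('pics/w1.png',p[...,::-1])
d=r.sense();R=d['ee_rot'];tcp=d['tcp_pos'];print(R.round(3).tolist(),tcp)
th=np.radians(5.2);e=np.array([np.cos(th),np.sin(th),0]);yv=np.array([-np.sin(th),np.cos(th),0])
H=np.array([.6338,-.056,.127])-.059*e;print('hinge',H)
lo=np.array([-7.3,-6.1])/1e3;hi=-lo
prev=tcp
def W(s,z):return H+e*s+np.array([0,0,z])
rows=[]
for a in [None,1.75,1.55,1.35,1.15,.95,.75,.55,.35,.15,0,-.06]:
    if a is None: P=W(-.060,.055)
    else:
        u=np.array([-np.sin(a),-np.cos(a)]);n=np.array([-np.cos(a),np.sin(a)])
        T=.050*u+.006*n; w=np.clip((1.2-a)/.8,0,1);c=lo*(1-w)+hi*w
        P=W(*(T-c))
    print(a,P.round(4),((P-prev)@R/.025).round(2));prev=P
```

```text
[[-0.765, -0.088, 0.637], [-0.068, 0.996, 0.056], [-0.64, -0.0, -0.768]] [ 0.45411195 -0.07745705  0.26182811]
hinge [ 0.57504282 -0.06134732  0.127     ]
None [ 0.5153 -0.0668  0.182 ] [0.14 0.21 4.04]
1.75 [ 0.5344 -0.065   0.1479] [0.28 0.   1.54]
1.55 [ 0.5324 -0.0652  0.1381] [ 0.31 -0.    0.25]
1.35 [ 0.5324 -0.0652  0.128 ] [0.26 0.   0.31]
1.15 [ 0.5335 -0.0651  0.1174] [0.24 0.   0.35]
0.95 [ 0.5338 -0.0651  0.1051] [0.31 0.   0.39]
0.75 [ 0.5358 -0.0649  0.0937] [0.23 0.   0.4 ]
0.55 [ 0.5394 -0.0646  0.0837] [0.15 0.   0.4 ]
0.35 [ 0.5451 -0.0641  0.076 ] [0.02 0.   0.38]
0.15 [ 0.5544 -0.0632  0.0724] [-0.2   0.    0.35]
0 [ 0.5618 -0.0626  0.0709] [-0.19  0.    0.23]
-0.06 [ 0.5648 -0.0623  0.0706] [-0.09  0.    0.09]
```

View pics/w1.png

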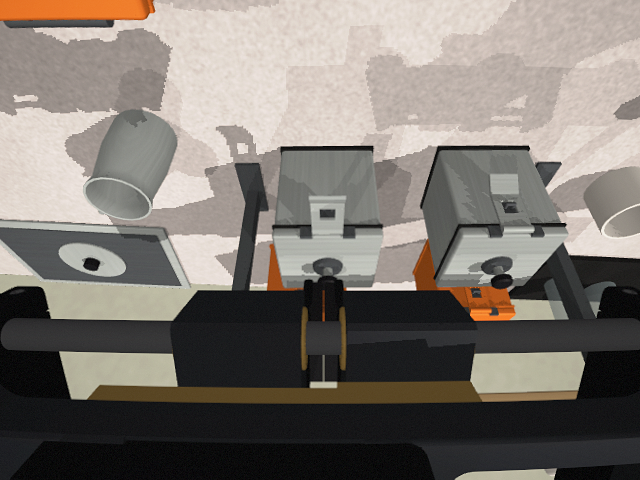

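The wrist picture (upside down) shows the open clasp at about (327,212) and the plunger at (327,268). The closed fingertips at (323,285) are in line with both.

Emit:
{"method": "jog_arm", "body": {"plan": "0.05 0.03 0.7 0 0 0 1;0.05 0.03 0.7 0 0 0 1;0.05 0.03 0.7 0 0 0 1;0.05 0.03 0.7 0 0 0 1;0.05 0.03 0.7 0 0 0 1;0.05 0.03 0.7 0 0 0 1;0.05 0.03 0.7 0 0 0 1;0.07 0 0.68 0 0 0 1;0 0 0 0 0 0 1;0 0 0 0 0 0 1"}}

```text
time_s: 7.2
tcp_pos: [0.5334, -0.0848, 0.1689]
ee_rot: [[-0.787, -0.12, 0.605], [-0.071, 0.992, 0.104], [-0.613, 0.039, -0.789]]
wrist_force: [-0.4, -0.4, 0.6]
gripper_width: 0.003
gripper_force: 0.0
```

Emit:
{"method": "jog_arm", "body": {"plan": "0.16 0 0.12 0 0 0 1;0.15 0 0.13 0 0 0 1;0.13 0 0.16 0 0 0 1;0.13 0 0.15 0 0 0 1;0.12 0 0.18 0 0 0 1;0.12 0 0.17 0 0 0 1;0.16 0 0.2 0 0 0 1;0.15 0 0.19 0 0 0 1;0 0 0 0 0 0 1;0 0 0 0 0 0 1"}}

```text
time_s: 8.2
tcp_pos: [0.5299, -0.0864, 0.127]
ee_rot: [[-0.787, -0.125, 0.604], [-0.071, 0.991, 0.112], [-0.612, 0.045, -0.789]]
wrist_force: [0.6, -1.0, -0.3]
gripper_width: 0.009
gripper_force: 0.0
```

Run:
```python
from h import *
d=r.sense();print(d['joints'].round(2),d['joint_velocities'].round(1),d['effort'].round(1),d['tcp_pos'],d['wrist_force'])
p=grab('wrist');cv2.imwrite('pics/w2.png',p[...,::-1])
```

```text
[  3.25   9.07 -35.18 -28.81  -9.22 -59.96] [ 0.2 -0.  -0.3 -0.2  0.2  0.3] [ -0.  -22.4  14.1   2.7   1.    0. ] [ 0.52987341 -0.08644388  0.12701955] [ 0.63365894 -1.03218901 -0.25887309]
```

View pics/w2.png

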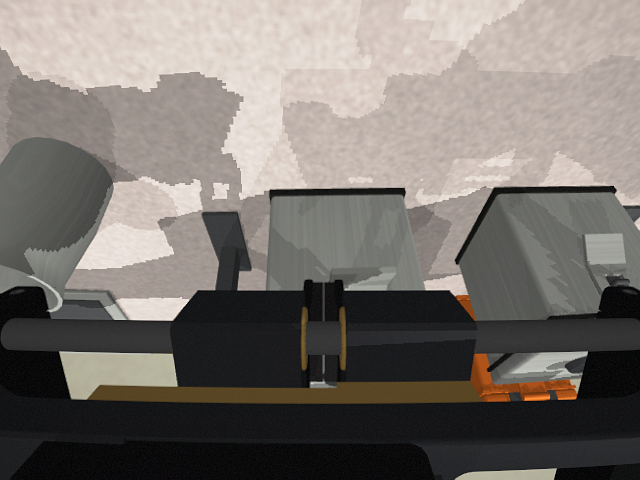

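The tool has run into the j5 limit at this lean, so it sits about 2 cm off to the -y side of the clasp, which is still open. I'll back off and use less lean for the clasp.

```bash
cat >> h.py <<'E'
from scipy.spatial.transform import Rotation as Ro
TH=np.radians(5.2);e=np.array([np.cos(TH),np.sin(TH),0]);yv=np.array([-np.sin(TH),np.cos(TH),0]);ez=np.array([0,0,1.])
H=np.array([.6338,-.056,.127])-.059*e
def Rt(lean):
    l=np.radians(lean);z=np.sin(l)*e-np.cos(l)*ez;x=-np.cos(l)*e-np.sin(l)*ez
    return np.stack([x,np.cross(z,x),z],1)
def turn(R,R2): return (Ro.from_matrix(R.T@R2).as_rotvec(degrees=True)/8).round(2)
E
cat > arc.py <<'E'
from h import *
L=20;R2=Rt(L);d=r.sense();R=np.array(d['ee_rot']);p=d['tcp_pos']
q=p+np.array([-.04,0,.07]);print('back',((q-p)@R/.025).round(2),'turn',turn(R,R2))
l=np.radians(L);hi=.0095*np.array([np.cos(l),np.sin(l)]);lo=-hi;prev=q
for a in [None,1.75,1.55,1.35,1.15,.95,.75,.55,.35,.15,0,-.06]:
    if a is None: P=H-.04*e+.05*ez
    else:
        u=np.array([-np.sin(a),-np.cos(a)]);n=np.array([-np.cos(a),np.sin(a)])
        T=.050*u+.006*n; w=np.clip((1.2-a)/.8,0,1);c=lo*(1-w)+hi*w;T=T-c;P=H+T[0]*e+T[1]*ez
    print(a,P.round(4),((P-prev)@R2/.025).round(2));prev=P
E
python3 arc.py
```

```text
back [-0.45  0.32 -3.18] turn [0.4  2.22 0.06]
None [ 0.5352 -0.065   0.177 ] [-1.5   0.69  1.39]
1.75 [ 0.536  -0.0649  0.1451] [0.41 0.   1.21]
1.55 [ 0.534  -0.0651  0.1352] [0.21 0.   0.34]
1.35 [ 0.534  -0.0651  0.1252] [ 0.14 -0.    0.38]
1.15 [ 0.5349 -0.065   0.1149] [0.11 0.   0.4 ]
0.95 [ 0.5344 -0.065   0.104 ] [ 0.17 -0.    0.4 ]
0.75 [ 0.5356 -0.0649  0.0941] [0.09 0.   0.39]
0.55 [ 0.5384 -0.0647  0.0855] [ 0.01 -0.    0.36]
0.35 [ 0.5435 -0.0642  0.0788] [-0.1   0.    0.32]
0.15 [ 0.5528 -0.0634  0.0752] [-0.3   0.    0.26]
0 [ 0.5602 -0.0627  0.0738] [-0.26 -0.    0.16]
-0.06 [ 0.5632 -0.0624  0.0735] [-0.11 -0.    0.05]
```

Emit:
{"method": "jog_arm", "body": {"plan": "-0.11 0.08 -0.8 0 0 0 1;-0.11 0.08 -0.8 0 0 0 1;-0.11 0.08 -0.8 0 0 0 1;-0.11 0.08 -0.8 0 0 0 1;0 0 0 0.1 0.56 0.01 1;0 0 0 0.1 0.56 0.02 1;0 0 0 0.1 0.55 0.02 1;0 0 0 0.1 0.55 0.01 1;0 0 0 0 0 0 1;0 0 0 0 0 0 1"}}

```text
time_s: 9.25
tcp_pos: [0.4887, -0.0865, 0.1962]
ee_rot: [[-0.936, -0.091, 0.34], [-0.085, 0.996, 0.032], [-0.342, 0.001, -0.94]]
wrist_force: [0.0, 0.2, 0.3]
gripper_width: 0.007
gripper_force: 0.0
```

Run:
```python
from h import *
d=r.sense();R=d['ee_rot'];p=d['tcp_pos'];print(p,d['joints'].round(1),turn(R,Rt(20)),((H-.04*e+.05*ez-p)@R/.025).round(2))
```

```text
[ 0.48872075 -0.08654598  0.196185  ] [  9.7   1.7 -34.2   2.7 -34.3 -96.5] [ 0. -0. -0.] [-1.55  0.69  1.38]
```

Emit:
{"method": "jog_arm", "body": {"plan": "-0.4 0.18 0.34 0 0 0 1;-0.4 0.17 0.34 0 0 0 1;-0.4 0.17 0.35 0 0 0 1;-0.35 0.17 0.35 0 0 0 1;0 0 0 0 0 0 1;0.14 0 0.4 0 0 0 1;0.14 0 0.4 0 0 0 1;0.13 0 0.41 0 0 0 1;0 0 0 0 0 0 1;0 0 0 0 0 0 1"}}

```text
time_s: 10.25
tcp_pos: [0.5362, -0.0652, 0.1453]
ee_rot: [[-0.936, -0.091, 0.339], [-0.085, 0.996, 0.031], [-0.341, 0.0, -0.94]]
wrist_force: [-0.6, 0.2, 0.4]
gripper_width: 0.01
gripper_force: 0.0
```

Emit:
{"method": "jog_arm", "body": {"plan": "0.11 0 0.17 0 0 0 1;0.1 0 0.17 0 0 0 1;0.07 0 0.19 0 0 0 1;0.07 0 0.19 0 0 0 1;0.06 0 0.2 0 0 0 1;0.05 0 0.2 0 0 0 1;0.09 0 0.2 0 0 0 1;0.08 0 0.2 0 0 0 1;0 0 0 0 0 0 1;0 0 0 0 0 0 1"}}

```text
time_s: 11.25
tcp_pos: [0.5338, -0.0654, 0.1036]
ee_rot: [[-0.937, -0.09, 0.338], [-0.085, 0.996, 0.031], [-0.339, 0.0, -0.941]]
wrist_force: [0.8, 0.3, -0.7]
gripper_width: 0.002
gripper_force: 0.0
```

Emit:
{"method": "jog_arm", "body": {"plan": "0.05 0 0.2 0 0 0 1;0.04 0 0.19 0 0 0 1;0.01 0 0.18 0 0 0 1;0 0 0.18 0 0 0 1;-0.05 0 0.16 0 0 0 1;-0.05 0 0.16 0 0 0 1;-0.15 0 0.13 0 0 0 1;-0.15 0 0.13 0 0 0 1;0 0 0 0 0 0 1;0 0 0 0 0 0 1"}}

```text
time_s: 12.25
tcp_pos: [0.5525, -0.0637, 0.0751]
ee_rot: [[-0.937, -0.09, 0.339], [-0.085, 0.996, 0.031], [-0.34, 0.0, -0.94]]
wrist_force: [-0.7, -0.2, 0.3]
gripper_width: 0.011
gripper_force: 0.0
```

Emit:
{"method": "jog_arm", "body": {"plan": "-0.09 0 0.05 0 0 0 1;-0.09 0 0.05 0 0 0 1;-0.08 0 0.05 0 0 0 1;-0.05 0 0.02 0 0 0 1;-0.05 0 0.02 0 0 0 1;-0.04 0 0.02 0 0 0 1;0 0 0 0 0 0 1;0 0 0 0 0 0 1;0 0 0 0 0 0 1;0 0 0 0 0 0 1"}}

```text
time_s: 13.25
tcp_pos: [0.5614, -0.0631, 0.0734]
ee_rot: [[-0.938, -0.09, 0.335], [-0.084, 0.996, 0.03], [-0.337, -0.0, -0.942]]
wrist_force: [-8.8, 0.5, 6.7]
gripper_width: 0.004
gripper_force: 5.0
```

Run:
```python
from h import *
for n in('top','scene'): grab(n)
t=load('top')['p'][170:290,320:480];s=load('scene')['p'][140:240,270:390]
a=np.hstack([cv2.resize(t,(400,300),interpolation=2),cv2.resize(s,(360,300),interpolation=2)])
cv2.imwrite('pics/c3.png',a[...,::-1]);print(r.sense()['wrist_force'],r.sense()['time_s'])
```

```text
[-8.16633836  0.87023404  6.83139962] 13.35
```

View pics/c3.png

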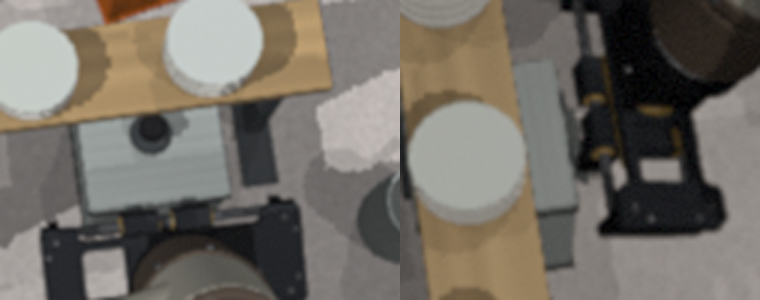

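The fingers press on the clasp at about where home is predicted, with some 11 N. I'll push slightly more to seat it and then retreat.

Emit:
{"method": "jog_arm", "body": {"plan": "-0.08 0 0.04 0 0 0 1;-0.08 0 0.04 0 0 0 1;-0.05 0 0.03 0 0 0 1;0 0 0 0 0 0 1;0 0 0 0 0 0 1;0 0 0 0 0 0 1;0 0 0 0 0 0 1;0 0 0 0 0 0 1;0 0 0 0 0 0 1;0 0 0 0 0 0 1"}}

```text
time_s: 14.35
tcp_pos: [0.5626, -0.0633, 0.0728]
ee_rot: [[-0.94, -0.088, 0.329], [-0.084, 0.996, 0.029], [-0.33, -0.001, -0.944]]
wrist_force: [-26.8, 5.2, 25.8]
gripper_width: 0.005
gripper_force: 17.5
```

Emit:
{"method": "jog_arm", "body": {"plan": "0.3 0 -0.1 0 0 0 1;0.6 0 -0.22 0 0 0 1;0.6 0 -0.22 0 0 0 1;0.5 0 -0.2 0 0 0 1;-0.2 0 -0.9 0 0 0 1;-0.2 0 -0.9 0 0 0 1;-0.2 0 -0.9 0 0 0 1;-0.2 0 -0.9 0 0 0 1;-0.2 0 -0.9 0 0 0 1;-0.2 0 -0.9 0 0 0 1"}}

```text
time_s: 15.35
tcp_pos: [0.4991, -0.0684, 0.2121]
ee_rot: [[-0.936, -0.091, 0.341], [-0.085, 0.996, 0.032], [-0.343, 0.0, -0.939]]
wrist_force: [0.7, 0.4, 0.1]
gripper_width: 0.006
gripper_force: 0.0
```

Run:
```python
from h import *
a=[]
for n in('top','wrist'): grab(n)
t=load('top')['p'][190:290,320:480]
a=np.hstack([cv2.resize(t,(400,300),interpolation=2),cv2.resize(load('wrist')['p'],(400,300))])
cv2.imwrite('pics/c4.png',a[...,::-1])
C=cloud(load('wrist')).reshape(-1,3);D=C-H
s=D@e;y=D@yv;m=(abs(y)<.014)&(s>-.07)&(s<.02)&(C[:,2]>.05)&(C[:,2]<.16)
for z in np.arange(.05,.16,.01):
    k=m&(abs(C[:,2]-z)<.005)
    if k.sum()>3:print(round(z,3),k.sum(),np.percentile(s[k],[2,50,98]).round(4))
d=r.sense();print(d['tcp_pos'],d['joints'].round(1),d['wrist_force'])
```

```text
0.06 33 [-0.0137 -0.0131 -0.0112]
0.07 342 [-0.0134 -0.0102 -0.0062]
0.08 326 [-0.0076 -0.0046 -0.0021]
0.09 202 [-0.0036 -0.0027  0.0025]
0.1 280 [-0.008  -0.0028  0.0028]
0.11 213 [-0.0039 -0.0027 -0.0018]
0.12 209 [-0.0037 -0.0028 -0.0019]
0.13 46 [-0.0059 -0.0051 -0.0043]
[ 0.50126431 -0.06815432  0.21499606] [ 12.2   1.1 -32.3   4.  -36.3 -99.8] [-0.16320211  0.23135589  0.22158597]
```

View pics/c4.png

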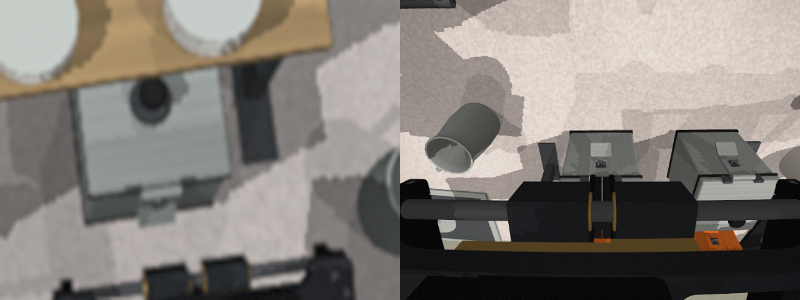

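The clasp hangs flat: its front is at a constant depth from z 0.09 to 0.12, and the top picture shows it folded down at about (158,208). Now the plunger.

Run:
```python
from h import *
PL=np.array([.6338,-.056,0])
f=load('top');C=cloud(f).reshape(-1,3);D=C-PL
m=(np.linalg.norm(D[:,:2],axis=1)<.02)&(C[:,2]>.154)&(C[:,2]<.165);print('plunger',C[m].mean(0),m.sum())
d=r.sense();R=d['ee_rot'];p=d['tcp_pos']
A=PL-.045*e+.20*ez;print('A',((A-p)@R/.025).round(2),'turn',turn(R,Rt(36)))
R3=Rt(36);c=.0095*R3[:,0]
B=PL-.002*e+.164*ez-c;print('B',B,((B-A)@R3/.025).round(2));
print('down10mm',(np.array([0,0,-.01])@R3/.025).round(3))
```

```text
plunger [ 0.63429281 -0.05665486  0.15735979] 93
A [-3.09  0.    1.79] turn [ 0.   -1.94  0.  ]
B [ 0.63946226 -0.05548469  0.16958396] [-0.93  0.    2.18]
down10mm [0.235 0.    0.324]
```

Emit:
{"method": "jog_arm", "body": {"plan": "-0.62 0 0.36 0 0 0 1;-0.62 0 0.36 0 0 0 1;-0.62 0 0.36 0 0 0 1;-0.62 0 0.36 0 0 0 1;-0.61 0 0.35 0 0 0 1;0 0 0 0 -0.65 0 1;0 0 0 0 -0.65 0 1;0 0 0 0 -0.64 0 1;0 0 0 0 0 0 1;0 0 0 0 0 0 1"}}

```text
time_s: 16.45
tcp_pos: [0.5879, -0.0625, 0.1987]
ee_rot: [[-0.814, -0.095, 0.574], [-0.074, 0.995, 0.059], [-0.577, 0.006, -0.817]]
wrist_force: [-0.4, -0.3, 0.4]
gripper_width: 0.004
gripper_force: 0.0
```

Run:
```python
from h import *
PL=np.array([.6338,-.056,0])
d=r.sense();R=d['ee_rot'];p=d['tcp_pos'];print(p,d['joints'].round(1),turn(R,Rt(36)),((np.array([.6395,-.0555,.1696])-p)@R/.025).round(2))
```

```text
[ 0.58791401 -0.06253647  0.19869804] [  10.3    6.7  -39.4   16.4   -9.1 -110.4] [ 0.05 -0.1   0.  ] [-1.03  0.08  2.15]
```

j5 is at its limit again. I'll fit a small kinematic model from the readings to choose a reachable lean at the plunger.

```bash
cat > k.py <<'E'
from h import *
from scipy.optimize import least_squares
R20=np.array([[-.936,-.091,.34],[-.085,.996,.032],[-.342,.001,-.94]])
s=r.sense()
D=[([83.513,22.080,.398],[.22690,.58187,.22172],[0,0,-1]),
([3.25,9.07,-35.18],[.52987,-.08644,.12702],[.604,.112,-.789]),
([9.7,1.7,-34.2],[.48872,-.08655,.19619],[.340,.032,-.94]),
([12.2,1.1,-32.3],[.50126,-.06815,.21500],[.341,.032,-.939]),
([10.3,6.7,-39.4],[.58791,-.06254,.19870],[.574,.059,-.817])]
def fk(x,q):
    Lt,o,a,h,L1,L2,f=x;q1,q2,q3=np.radians(q);ph=q2-q3
    rr=a+L1*np.sin(q2)+L2*np.cos(ph)+f*np.sin(ph);z=h+L1*np.cos(q2)-L2*np.sin(ph)+f*np.cos(ph)
    return np.array([rr*np.cos(q1)+o*np.sin(q1),rr*np.sin(q1)-o*np.cos(q1),z])
res=lambda x:np.hstack([fk(x,q)-(np.array(p)-x[0]*np.array(z)) for q,p,z in D]+[.02*(x-x0)])
x0=np.array([.25,.16,0,.3,.35,.35,0.])
b=min((least_squares(lambda x:res(x),x0) for _ in[0]),key=lambda s:s.cost)
X=b.x
if __name__=='__main__':
    print(X.round(3),np.abs(b.fun[:15]).max())
    for L in(28,30,32,34,36,38,40,45,50,55,60):
      for zz in(.165,.15):
        l=np.radians(L);R=Rt(L);tcp=np.array([.6338,-.056,zz])-.005*e-.0095*R[:,0];w=tcp-X[0]*R[:,2]
        q=least_squares(lambda q:fk(X,q)-w,[10,10,-30],bounds=([-90,-60,-61],[90,110,80])).x
        print(L,zz,q.round(1),'forearm-axis-limited bend',(90-L-(q[1]-q[2])).round(1),np.abs(fk(X,q)-w).max().round(4))
E
python3 k.py
```

```text
[ 0.097  0.156  0.176 -0.157  0.464  0.216  0.135] 0.042931598592480774
28 0.165 [  9.4  18.3 -20. ] forearm-axis-limited bend 23.7 0.0
28 0.15 [  9.4  18.5 -23. ] forearm-axis-limited bend 20.5 0.0
30 0.165 [  9.4  17.9 -20.9] forearm-axis-limited bend 21.2 0.0
30 0.15 [  9.4  18.2 -23.9] forearm-axis-limited bend 18.0 0.0
32 0.165 [  9.5  17.5 -21.8] forearm-axis-limited bend 18.7 0.0
32 0.15 [  9.5  17.8 -24.8] forearm-axis-limited bend 15.4 0.0
34 0.165 [  9.5  17.2 -22.7] forearm-axis-limited bend 16.1 0.0
34 0.15 [  9.5  17.5 -25.7] forearm-axis-limited bend 12.9 0.0
36 0.165 [  9.5  16.8 -23.6] forearm-axis-limited bend 13.6 0.0
36 0.15 [  9.5  17.1 -26.6] forearm-axis-limited bend 10.3 0.0
38 0.165 [  9.5  16.5 -24.6] forearm-axis-limited bend 11.0 0.0
38 0.15 [  9.5  16.8 -27.5] forearm-axis-limited bend 7.7 0.0
40 0.165 [  9.6  16.2 -25.5] forearm-axis-limited bend 8.4 0.0
40 0.15 [  9.6  16.5 -28.4] forearm-axis-limited bend 5.1 0.0
45 0.165 [  9.6  15.4 -27.7] forearm-axis-limited bend 1.8 0.0
45 0.15 [  9.6  15.8 -30.6] forearm-axis-limited bend -1.4 0.0
50 0.165 [  9.7  14.8 -30. ] forearm-axis-limited bend -4.8 0.0
50 0.15 [  9.7  15.2 -32.8] forearm-axis-limited bend -8.1 0.0
55 0.165 [  9.7  14.3 -32.2] forearm-axis-limited bend -11.5 0.0
55 0.15 [  9.7  14.8 -35. ] forearm-axis-limited bend -14.8 0.0
60 0.165 [  9.8  13.8 -34.4] forearm-axis-limited bend -18.3 0.0
60 0.15 [  9.8  14.4 -37.1] forearm-axis-limited bend -21.5 0.0
```

Run:
```python
from h import *
PL=np.array([.6338,-.056,0])
d=r.sense();R=d['ee_rot'];p=d['tcp_pos']
print(turn(R,Rt(33)),((PL-.02*e+.172*ez-p)@Rt(33)/.025).round(2))
```

```text
[0.05 0.28 0.  ] [-0.3   0.09  1.47]
```

Emit:
{"method": "jog_arm", "body": {"plan": "0 0 0 0.05 0.28 0 1;-0.06 0.02 0.3 0 0 0 1;-0.06 0.02 0.3 0 0 0 1;-0.06 0.02 0.3 0 0 0 1;-0.06 0.02 0.3 0 0 0 1;-0.06 0.01 0.27 0 0 0 1;0 0 0 0 0 0 1;0 0 0 0 0 0 1;0 0 0 0 0 0 1;0 0 0 0 0 0 1"}}

```text
time_s: 17.45
tcp_pos: [0.6132, -0.0586, 0.1726]
ee_rot: [[-0.837, -0.091, 0.54], [-0.076, 0.996, 0.05], [-0.542, 0.001, -0.84]]
wrist_force: [0.1, 0.3, 0.3]
gripper_width: 0.002
gripper_force: 0.0
```

Run:
```python
from h import *
PL=np.array([.6338,-.056,0])
d=r.sense();R=d['ee_rot'];p=d['tcp_pos'];print(p,d['joints'].round(2),turn(R,Rt(33)),d['wrist_force'])
q=d['joints'];print('pitch',q[1]-q[2])
for L in(35,36,37):
    R3=Rt(L);B=PL-.005*e+.164*ez-.0095*R3[:,0];print(L,turn(R,R3),B,((B-p)@R3/.025).round(2),(np.array([0,0,-.01])@R3/.025).round(3))
```

```text
[ 0.61318268 -0.05860406  0.17258846] [  10.28   11.44  -37.03   17.3    -9.19 -111.38] [ 0.   -0.02 -0.  ] [0.08290808 0.2702289  0.25086175]
pitch 48.467841641051315
35 [ 0.   -0.27 -0.  ] [ 0.6365705  -0.05574787  0.16944898] [-0.7   0.03  0.64] [0.229 0.    0.328]
36 [ 0.   -0.39 -0.  ] [ 0.63647461 -0.05575659  0.16958396] [-0.69  0.03  0.65] [0.235 0.    0.324]
37 [ 0.   -0.52 -0.  ] [ 0.63637639 -0.05576553  0.16971724] [-0.68  0.03  0.65] [0.241 0.    0.319]
```

The arm cannot reach more than about 32° of lean in this plane, because j5 runs out. Tilting the tool 12° sideways about its own x axis frees j5 and keeps the body's front face parallel to the shelf edge.

Emit:
{"method": "jog_arm", "body": {"plan": "0 0 0 0.25 0 0 1;0 0 0 0.25 0 0 1;0 0 0 0.25 0 0 1;0 0 0 0.25 0 0 1;0 0 0 0.25 0 0 1;0 0 0 0.25 0 0 1;0 0 0 0 0 0 1;0 0 0 0 0 0 1;0 0 0 0 0 0 1;0 0 0 0 0 0 1"}}

```text
time_s: 18.45
tcp_pos: [0.6177, -0.0633, 0.1932]
ee_rot: [[-0.856, 0.009, 0.517], [-0.075, 0.987, -0.142], [-0.512, -0.16, -0.844]]
wrist_force: [-0.6, 0.6, 0.9]
gripper_width: 0.004
gripper_force: 0.0
```

```bash
cat > b.py <<'E'
from h import *
PL=np.array([.6338,-.056,0])
d=r.sense();R=d['ee_rot'];p=d['tcp_pos'];q=d['joints'];print(p,q.round(2),'pitch',q[1]-q[2],d['wrist_force'].round(1))
for L in(35,36,37):
    R3=Rt(L)@Ro.from_euler('x',12,degrees=True).as_matrix();B=PL-.005*e-.005*yv+.168*ez-.0095*R3[:,0]
    print(L,turn(R,R3),B,((B-p)@R3/.025).round(2),(np.array([0,0,-.01])@R3/.025).round(3))
E
python3 b.py
```

```text
[ 0.61772188 -0.06331407  0.19324266] [   2.45    9.72  -46.66   75.7    -9.73 -163.28] pitch 56.382896920973174 [-0.6  0.6  0.9]
35 [ 0.14 -0.52  0.08] [ 0.63702366 -0.06072729  0.17344898] [-0.18  0.26  1.06] [0.229 0.068 0.321]
36 [ 0.14 -0.64  0.11] [ 0.63692777 -0.06073601  0.17358396] [-0.16  0.26  1.06] [0.235 0.067 0.317]
37 [ 0.14 -0.76  0.13] [ 0.63682955 -0.06074495  0.17371724] [-0.15  0.26  1.06] [0.241 0.066 0.312]
```

```bash
cat > k.py <<'E'
from h import *
from scipy.optimize import least_squares
D=[([83.513,22.080,.398,-.018,-68.412],[.22690,.58187,.22172]),
([3.25,9.07,-35.18,-28.81,-9.22],[.52987,-.08644,.12702]),
([9.7,1.7,-34.2,2.7,-34.3],[.48872,-.08655,.19619]),
([12.2,1.1,-32.3,4.,-36.3],[.50126,-.06815,.21500]),
([10.3,6.7,-39.4,16.4,-9.1],[.58791,-.06254,.19870]),
([10.28,11.44,-37.03,17.3,-9.19],[.61318,-.05860,.17259]),
([2.45,9.72,-46.66,75.7,-9.73],[.61772,-.06331,.19324])]
def fk(x,q):
    a,h,L1,L2,f,o,Lt=x;E=lambda ax,v:Ro.from_euler(ax,v,degrees=True)
    A=E('z',q[0]);F=A*E('y',q[1]-q[2]);G=F*E('x',-q[3]);z=(G*E('y',-q[4])).apply([1,0,0])
    return A.apply([a,0,h])+(A*E('y',q[1])).apply([0,0,L1])+F.apply([L2,0,f])+G.apply([0,-o,0])+Lt*z,z
x0=np.array([0,.3,.4,.4,0,.16,.25])
X=least_squares(lambda x:np.hstack([fk(x,q)[0]-p for q,p in D]+[.003*(x-x0)]),x0).x
def ik(p,z,seed):
    lo=[-179,-69,-61,-181,-171];hi=[179,118,80,117,-9.14]
    s=least_squares(lambda q:np.hstack([(fk(X,q)[0]-p)*5,fk(X,q)[1]-z]),seed,bounds=(lo,hi),x_scale=30);return s.x,s.cost
if __name__=='__main__':
    print(X.round(3),[np.abs(fk(X,q)[0]-p).max().round(4) for q,p in D])
    PL=np.array([.6338,-.056,0])
    for L in(33,35,37):
      for b in(-24,-18,-12,-6,0):
        R=Rt(L)@Ro.from_euler('x',b,degrees=True).as_matrix();y=.005 if b<0 else 0
        for zz in(.168,.147):
            c=PL-.005*e+y*yv+zz*ez-.0095*R[:,0]
            print(L,b,zz,*[(q.round(1).tolist(),f'{c0:.0e}') for q,c0 in [min((ik(c,R[:,2],sd) for sd in([5,10,-35,-60,-15],[5,10,-35,-120,-15],[5,10,-35,10,-15])),key=lambda t:t[1])]])
E
python3 k.py
```

```text
[ 0.     0.161  0.564  0.422 -0.     0.16   0.306] [np.float64(0.0), np.float64(0.0), np.float64(0.0004), np.float64(0.0005), np.float64(0.0003), np.float64(0.0), np.float64(0.0001)]
33 -24 0.168 ([-8.4, 19.4, -6.5, -44.6, -46.9], '1e-30')
33 -24 0.147 ([-8.8, 20.9, -7.3, -46.2, -45.5], '1e-30')
33 -18 0.168 ([-3.9, 17.3, -10.2, -38.1, -38.9], '3e-29')
33 -18 0.147 ([-4.3, 18.8, -10.9, -40.1, -37.3], '4e-24')
33 -12 0.168 ([1.3, 15.6, -14.9, -28.7, -30.4], '9e-29')
33 -12 0.147 ([1.0, 17.1, -15.5, -30.9, -28.7], '9e-28')
33 -6 0.168 ([7.1, 14.3, -21.7, -13.8, -21.4], '2e-31')
33 -6 0.147 ([6.9, 15.9, -22.5, -15.7, -19.1], '5e-31')
33 0 0.168 ([10.3, 13.5, -33.6, 15.6, -10.4], '7e-31')
33 0 0.147 ([10.1, 15.3, -33.4, 12.3, -9.1], '1e-04')
35 -24 0.168 ([-9.2, 19.1, -7.2, -46.9, -45.9], '3e-31')
35 -24 0.147 ([-9.6, 20.7, -7.9, -48.6, -44.6], '1e-30')
35 -18 0.168 ([-4.6, 17.0, -10.8, -40.6, -37.6], '7e-31')
35 -18 0.147 ([-5.1, 18.5, -11.5, -42.8, -36.2], '5e-24')
35 -12 0.168 ([0.8, 15.2, -15.5, -31.3, -28.8], '4e-26')
35 -12 0.147 ([0.4, 16.8, -16.0, -33.8, -27.2], '3e-27')
35 -6 0.168 ([6.9, 14.0, -22.6, -15.6, -19.0], '9e-26')
35 -6 0.147 ([6.7, 15.6, -23.1, -18.0, -16.9], '4e-24')
35 0 0.168 ([10.1, 13.3, -33.4, 12.6, -9.1], '2e-04')
35 0 0.147 ([9.7, 15.2, -31.8, 5.6, -9.1], '6e-04')
37 -24 0.168 ([-10.0, 18.9, -7.8, -49.3, -45.0], '5e-27')
37 -24 0.147 ([-10.4, 20.5, -8.5, -51.2, -43.9], '6e-31')
37 -18 0.168 ([-5.4, 16.7, -11.3, -43.4, -36.5], '1e-25')
37 -18 0.147 ([-5.9, 18.3, -12.0, -45.7, -35.3], '5e-26')
37 -12 0.168 ([0.2, 14.9, -15.9, -34.2, -27.4], '5e-26')
37 -12 0.147 ([-0.4, 16.6, -16.3, -37.1, -26.0], '4e-28')
37 -6 0.168 ([6.7, 13.7, -23.2, -17.9, -16.8], '3e-31')
37 -6 0.147 ([6.4, 15.4, -23.5, -20.9, -15.0], '3e-31')
37 0 0.168 ([9.7, 13.2, -31.8, 5.7, -9.1], '7e-04')
37 0 0.147 ([9.1, 15.1, -30.0, -2.1, -9.1], '1e-03')
```

The model fits to under 1 mm. Lean 36 with a sideways tilt of −8° is reachable at the plunger. I'll back off, reset the lean, then go back in.

Run:
```python
from k import *
d=r.sense();R=d['ee_rot'];p=d['tcp_pos'];PL=np.array([.6338,-.056,0])
Rb=lambda L,b:Rt(L)@Ro.from_euler('x',b,degrees=True).as_matrix()
q=PL-.06*e+.205*ez;print('back',((q-p)@R/.025).round(2))
seq=[(20,12),(20,-8),(36,-8)];Rp=R;sd=d['joints'][:5].clip(-170,[179,118,80,117,-9.2])
for s in seq:
    R2=Rb(*s);j=ik(q,R2[:,2],sd);sd=j[0];print(s,turn(Rp,R2),j[0].round(1),j[1]);Rp=R2
B=PL-.005*e+.004*yv+.168*ez-.0095*Rp[:,0]
print('B',B,((B-q)@Rp/.025).round(2),'down10',(np.array([0,0,-.01])@Rp/.025).round(3))
```

```text
back [ 1.25 -0.02 -1.31]
(20, 12) [ 0.15  1.32 -0.29] [ 16.4   8.6 -34.9  29.8 -32.7] 4.599495423319701e-20
(20, -8) [-2.5 -0.  -0. ] [  5.3  10.6 -17.2 -11.8 -42.8] 1.8566205405136002e-30
(36, -8) [ 0.   -1.98 -0.28] [  4.1   6.3 -25.3 -21.6 -24. ] 4.409415300449627e-26
B [ 0.63611208 -0.05177305  0.17358396] [-1.29 -0.19  2.49] down10 [ 0.235 -0.045  0.32 ]
```

Emit:
{"method": "jog_arm", "body": {"plan": "0.42 0 -0.43 0 0 0 1;0.42 0 -0.44 0 0 0 1;0.41 0 -0.44 0 0 0 1;0 0 0 0.03 0.22 -0.05 1;0 0 0 0.03 0.22 -0.05 1;0 0 0 0.03 0.22 -0.05 1;0 0 0 0.02 0.22 -0.05 1;0 0 0 0.02 0.22 -0.05 1;0 0 0 0.02 0.22 -0.04 1;0 0 0 0 0 0 1"}}

```text
time_s: 19.45
tcp_pos: [0.5744, -0.0603, 0.2054]
ee_rot: [[-0.935, -0.018, 0.354], [-0.085, 0.981, -0.176], [-0.344, -0.195, -0.918]]
wrist_force: [-0.1, 0.3, 1.0]
gripper_width: 0.0
gripper_force: 0.0
```

Emit:
{"method": "jog_arm", "body": {"plan": "0 0 0 -0.5 0 0 1;0 0 0 -0.5 0 0 1;0 0 0 -0.5 0 0 1;0 0 0 -0.5 0 0 1;0 0 0 -0.5 0 0 1;0 0 0 0 -0.5 -0.07 1;0 0 0 0 -0.5 -0.07 1;0 0 0 0 -0.49 -0.07 1;0 0 0 0 -0.49 -0.07 1;0 0 0 0 0 0 1"}}

```text
time_s: 20.45
tcp_pos: [0.5711, -0.0617, 0.2035]
ee_rot: [[-0.807, -0.169, 0.566], [-0.072, 0.979, 0.19], [-0.587, 0.113, -0.802]]
wrist_force: [-0.0, 0.4, 1.1]
gripper_width: -0.002
gripper_force: 0.0
```

```bash
cat > b.py <<'E'
from h import *
PL=np.array([.6338,-.056,0])
d=r.sense();R=d['ee_rot'];p=d['tcp_pos'];q=d['joints'];print(p,q.round(2),d['wrist_force'].round(1),d['time_s'])
R3=Rt(36)@Ro.from_euler('x',-8,degrees=True).as_matrix()
B=PL-.005*e+.004*yv+.168*ez-.0095*R3[:,0]
print(turn(R,R3),'B',B,((B-p)@R3/.025).round(2))
E
python3 b.py
```

```text
[ 0.57111275 -0.06165905  0.20354553] [  4.19   6.18 -25.75 -21.58 -23.75 -69.37] [-0.   0.4  1.1] 20.45
[-0.01 -0.01 -0.01] B [ 0.63611208 -0.05177305  0.17358396] [-1.42 -0.19  2.51]
```

Emit:
{"method": "jog_arm", "body": {"plan": "-0.2 -0.03 0.36 0 0 0 1;-0.2 -0.03 0.36 0 0 0 1;-0.2 -0.03 0.36 0 0 0 1;-0.2 -0.03 0.36 0 0 0 1;-0.2 -0.03 0.36 0 0 0 1;-0.21 -0.02 0.36 0 0 0 1;-0.21 -0.02 0.35 0 0 0 1;0 0 0 0 0 0 1;0 0 0 0 0 0 1;0 0 0 0 0 0 1"}}

```text
time_s: 21.45
tcp_pos: [0.6389, -0.0516, 0.1752]
ee_rot: [[-0.805, -0.171, 0.569], [-0.074, 0.979, 0.19], [-0.589, 0.111, -0.8]]
wrist_force: [0.7, 0.4, 0.3]
gripper_width: 0.006
gripper_force: 0.0
```

```bash
python3 b.py
```

```text
[ 0.63893869 -0.05163147  0.17523661] [  4.66  14.28 -19.71 -22.93 -21.54 -68.04] [0.7 0.4 0.3] 21.45
[-0.01  0.01  0.01] B [ 0.63611208 -0.05177305  0.17358396] [ 0.13  0.01 -0.01]
```

Emit:
{"method": "jog_arm", "body": {"plan": "0.08 -0.01 0.06 0 0 0 1;0.08 -0.01 0.06 0 0 0 1;0.08 -0.01 0.07 0 0 0 1;0.08 -0.01 0.07 0 0 0 1;0.05 -0.01 0.06 0 0 0 1;0.05 -0.01 0.06 0 0 0 1;0.05 -0.01 0.07 0 0 0 1;0 0 0 0 0 0 1;0 0 0 0 0 0 1;0 0 0 0 0 0 1"}}

```text
time_s: 22.45
tcp_pos: [0.6367, -0.052, 0.1596]
ee_rot: [[-0.804, -0.171, 0.569], [-0.074, 0.979, 0.19], [-0.59, 0.11, -0.8]]
wrist_force: [-2.3, 1.4, 3.6]
gripper_width: 0.008
gripper_force: 2.5
```

Emit:
{"method": "jog_arm", "body": {"plan": "0.047 -0.01 0.064 0 0 0 1;0.047 -0.01 0.064 0 0 0 1;0.047 -0.01 0.064 0 0 0 1;0 0 0 0 0 0 1;0 0 0 0 0 0 1;0 0 0 0 0 0 1;0 0 0 0 0 0 1;0 0 0 0 0 0 1;0 0 0 0 0 0 1;0 0 0 0 0 0 1"}}

```text
time_s: 23.45
tcp_pos: [0.6369, -0.0521, 0.1543]
ee_rot: [[-0.803, -0.172, 0.57], [-0.074, 0.979, 0.19], [-0.591, 0.11, -0.799]]
wrist_force: [-4.2, 0.8, 7.7]
gripper_width: 0.006
gripper_force: 4.0
```

Force is 7.7 N, just short of the stop. I'll press a bit further and hold.

Emit:
{"method": "jog_arm", "body": {"plan": "0.03 -0.005 0.04 0 0 0 1;0.03 -0.005 0.04 0 0 0 1;0.03 -0.005 0.04 0 0 0 1;0 0 0 0 0 0 1;0 0 0 0 0 0 1;0 0 0 0 0 0 1;0 0 0 0 0 0 1;0 0 0 0 0 0 1;0 0 0 0 0 0 1;0 0 0 0 0 0 1"}}

```text
time_s: 24.45
tcp_pos: [0.6372, -0.052, 0.1534]
ee_rot: [[-0.801, -0.173, 0.573], [-0.075, 0.979, 0.191], [-0.594, 0.11, -0.797]]
wrist_force: [-11.9, 0.9, 20.5]
gripper_width: 0.006
gripper_force: 9.9
```

At the stop: 20 N and no further travel. It was held for about 0.7 s, so now I release and back out.

Emit:
{"method": "jog_arm", "body": {"plan": "-0.12 0.02 -0.16 0 0 0 1;-0.12 0.02 -0.16 0 0 0 1;-0.12 0.02 -0.16 0 0 0 1;-0.12 0.02 -0.16 0 0 0 1;-0.06 0.01 -0.08 0 0 0 1;0.3 0.03 -0.5 0 0 0 1;0.3 0.03 -0.5 0 0 0 1;0.3 0.03 -0.5 0 0 0 1;0.3 0.03 -0.5 0 0 0 1;0.3 0.03 -0.5 0 0 0 1"}}

```text
time_s: 25.45
tcp_pos: [0.5687, -0.0635, 0.2007]
ee_rot: [[-0.805, -0.171, 0.568], [-0.074, 0.979, 0.19], [-0.589, 0.111, -0.801]]
wrist_force: [0.2, 0.4, -0.2]
gripper_width: 0.007
gripper_force: 0.0
```

Emit:
{"method": "jog_arm", "body": {"plan": "0.3 0 -0.5 0 0 0 1;0.3 0 -0.5 0 0 0 1;0.3 0 -0.5 0 0 0 1;0 0 0 0 0 0 1;0 0 0 0 0 0 1;0 0 0 0 0 0 1;0 0 0 0 0 0 1;0 0 0 0 0 0 1;0 0 0 0 0 0 1;0 0 0 0 0 0 1"}}

```text
time_s: 26.45
tcp_pos: [0.5308, -0.072, 0.2166]
ee_rot: [[-0.805, -0.171, 0.568], [-0.074, 0.979, 0.19], [-0.588, 0.111, -0.801]]
wrist_force: [0.3, 0.1, -0.3]
gripper_width: 0.005
gripper_force: 0.0
```

Run:
```python
from h import *
t=grab('top');w=grab('wrist')
a=np.hstack([cv2.resize(t[170:290,200:520],(480,180),interpolation=2),cv2.resize(w,(240,180))])
cv2.imwrite('pics/c5.png',a[...,::-1])
C=cloud(load('top')).reshape(-1,3);PL=np.array([.6338,-.056,0])
m=(np.linalg.norm((C-PL)[:,:2],axis=1)<.009)&(C[:,2]<.2);print('plunger z',np.median(C[m,2]),m.sum())
C=cloud(load('wrist')).reshape(-1,3);D=C-H;s=D@e;y=D@yv
for z in np.arange(.065,.13,.01):
    k=(abs(y)<.014)&(s>-.07)&(s<.02)&(abs(C[:,2]-z)<.005);print(round(z,3),k.sum(),np.median(s[k]).round(4) if k.any() else '')
d=r.sense();print(d['tcp_pos'],d['wrist_force'],d['time_s'])
```

```text
plunger z 0.15662279671871526 85
0.065 236 -0.0116
0.075 460 -0.0071
0.085 348 -0.0025
0.095 271 -0.002
0.105 369 -0.0021
0.115 342 -0.0022
0.125 361 -0.003
[ 0.53076585 -0.07199998  0.21674079] [-0.20389708 -0.96039385  0.49896431] 26.55
```

View pics/c5.png

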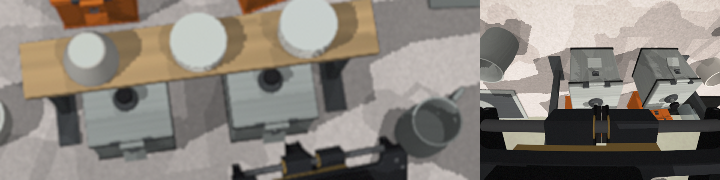

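Both clasps lie closed, at (133,150) and (277,130). The plunger is back up and the bystanders stand where they were. The arm is clear, so I hand the job in.

```bash
python3 -c "
from station import r
print(r.finish_job())"
```

```text
the job is handed in; nothing more can be done
None
```

I handed the job in at about 26.6 s: the clasp is home, the plunger was pressed to its stop for about 0.7 s and is back up, and the other canister, jug, cup and tamper were left alone; no verdict came back.

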